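# Plug-gauge two bushes and set the undersize one aside

### The arm

A 6-joint arm with a two-finger parallel gripper is mounted at the origin on a cart in front of the work surface, level with it; the furniture and walls round the work are solid. World frame = base frame: x ahead of the robot, y to its left, z up, the work surface at z = 0. Lengths are in m, angles in rad, forces in N, time in s.
With the tool pointing down it reaches from about 0.325 to 0.775 m from the base axis. Payload 5.5 kg.
Tool frame: the origin (TCP) lies between the finger pads; the fingertips stand 8 mm ahead of it and the grasp point (between the pads) lies 11 mm behind it (tcp_to_tips is the distance from the TCP to the fingertips, in m); z points along the fingers, y is the line along which they close (so a half turn about z gives the same grasp; the last joint's range is limited). The gripper opens to 88 mm and grips with 3 to 60 N. Pads are 20 mm wide; open, the fingers measure 115 mm over their backs; the gripper's body (75 mm by 178 mm) begins 61 mm behind the grasp point.
Start: joints at [-1.301, 0.091, 1.231, -0, 1.82, -0.057], TCP at [0.193, -0.568, 0.231] pointing down, gripper open.
Joint ranges: [-2.87, 2.87], [-0.86, 2.18], [0.17, 2.46], [-1.51, 4.65], [0.06, 2.69], [-2.65, 2.65]. Speed limits (rad/s): [2.57, 2.57, 3.01, 3.14, 3.14, 3.14].

### API

Orientations are given as a unit quaternion [w, x, y, z].
In Python, from bench import * gives the robot as it stands. Calls block until the motion is done:
- move_to(position, orientation): joint-space move of the TCP to a pose.
- move_l(position, speed=0.15, orientation=None): straight line of the TCP; orientation=None keeps the orientation; speed is the mean speed in m/s.
- movej(angles): joint-space move.
- gripper_open() and close(): open the fingers fully, or close them until they stop; the grip force is fixed at half the most.
- hold(seconds).
- inverse_kinematics(position, orientation): joint angles nearest the present ones, or None.
- state(): the state.
- get_image(name): name is "side" or "top" or "wrist"; returns a dict with "frame" (420x560x3 uint8, blue, green, red), "depth" (420x560 float32, m along the optical axis (not along the pixel's ray), 0 where there is no reading), "camera_matrix" (3x3 intrinsics, pixels), "view" (4x4, takes a point from world to camera coordinates). Camera axes: x right, y up, looking along -z (the intrinsics and any distortion apply to the point x, -y, -z); pixel columns grow to the right and rows downward; lengths in m; the calibration is good to about 2 mm. The wrist camera is an equidistant fisheye: a pixel r from the principal point sees the ray r / f radians off the axis. A picture is of the moment at which its call begins.
A pose or a line that the arm cannot do raises IKError and nothing moves.
- job_done(): hands the job in; it is judged then, once.
The state is a dict: "time": time; "joint_pos": joint angles; "dq": joint speeds; "joint_torque": joint torques, N m; "ee_pos": TCP position; "ee_rot": TCP orientation; "ft_force": force on the tool from outside, world axes, zero at the start; "moment": the same for the moment, N m; "finger_gap": finger opening in m; "finger_force": force on a finger pad.
Only numpy, scipy, OpenCV 4.12 (cv2) and the standard library are available. Lean on these libraries where they do the work, as an engineer would, in place of code of your own. Each camera call takes 0.05 s, during which the arm holds its last target. There are 200 camera calls.

### The job

Check the two steel bushes with the plug gauge: take the gauge out of its wooden stand and lower it, held in the gripper, into the bush whose bore lets it pass, until its shoulder rests on the bush, and leave it standing there to mark the good part. Then set the other bush, whose bore is too small for the gauge, upright in the low wooden tray. The good bush stays standing on the bench.

Things in the scene. Friction and masses are not known exactly. Their poses are not given: they have to be found in the camera images.
- gauge_grip (a point): Plug gauge, 120 g, upright in a fixed wooden block (70 x 70 x 45 mm), its shoulder on the block's top. Pin 22 mm thick, 34 mm long, the lowest 14 mm tapering to 8 mm; above it a shoulder disc 36 mm wide, 6 mm thick; then a dark round handle 20 mm thick, 60 mm long. Point: on the handle's axis, 28 mm below its top, 38 mm above the disc's underside, 72 mm above the nose tip. z up the axis.
- bush_wide_centre (a point): Good bush: loose steel sleeve, outside diameter 54 mm, height 40 mm, 350 g, standing on the worktop, with an upright through bore of 28 mm that the gauge passes. Point: its centre, half-way up (20 mm above its underside); z up the bore. With the gauge fully in, the gauge's point is 58 mm above this one.
- bush_narrow_centre (a point): The undersize bush: looks like the other (outside 54 mm, 40 mm high, 350 g, standing on the worktop) but its bore is only 17 mm, too small for the gauge's pin. This point is its centre, half-way up (20 mm above its underside); z up the bore. To the left of the bushes a lever press some 0.4 m tall stands about x 0.38, y 0.37 m.
- tray: The low open tray of pale wood, fixed on the worktop: 130 x 130 mm outside, 20 mm high, walls and floor 6 mm thick, 30 mm of room round the bush. Origin: centre of its underside; x, y along its sides, z up. A wall shelf hangs over the rear right (x beyond 0.61 m, y -0.43 to 0 m, 0.51 m up): cross nearer the robot.
Mind the look-alikes: they are no part of the job. Leave any pink look-alike of the part that bears bush_narrow_centre alone.

How it is judged:
On the way, in this order (a step that is already met when the one before it is completed fails the run):
1. the gauge, held in the fingers, has gone at least 15 mm into the bore of the good bush (horizontal distance between gauge_grip and bush_wide_centre below 0.012 m and z of gauge_grip in the frame of bush_wide_centre below 0.077 m and contact force between the fingers and gauge above 0.3 N).
2. the undersize bush stands in the tray (x of bush_narrow_centre in the frame of tray between -0.04 and 0.04 m and y of bush_narrow_centre in the frame of tray between -0.04 and 0.04 m and z of bush_narrow_centre in the frame of tray below 0.035 m and angle between bush_narrow_centre's own z axis and vertical below 0.17 rad), for 0.2 s.
At the end, for the whole second after the job is handed in: Released and at rest: the gauge upright (10 degrees) in the good bush, axes within 10 mm, shoulder within 5 mm of its top; the good bush upright on the worktop, outside the tray; the undersize bush upright (10 degrees) on the tray floor, within 40 mm of its centre along each side (all of step 2 and horizontal distance between gauge_grip and bush_wide_centre below 0.01 m and z of gauge_grip in the frame of bush_wide_centre below 0.063 m and angle between each of gauge_grip, bush_wide_centre's own z axis and vertical below 0.17 rad and height (world z) of bush_wide_centre below 0.025 m and horizontal distance between bush_wide_centre and tray above 0.09 m and linear speed of each of gauge, bush_narrow, bush_wide below 0.02 m/s); the robot touches nothing.
It also fails if it takes over 64 s, if anything falls off the work surface, if the arm or the gripper's body presses on something with over 40 N, if the wrist force passes 120 N, or if a joint passes its speed limit or range.

## Working session

There is one attempt and no reset: what is moved stays moved. The work goes in short steps, each a Python script; the robot and the scene stay as the last script left them, time stands still between calls to the robot, and variables do not carry over. Pictures are saved under pics/ and viewed, at most 10 in all, crops included, and the job is handed in when it is done.

```bash
mkdir -p pics
cat > h.py <<'E'
from bench import *
import numpy as np, cv2
def deproj(im,u,v,d=None):
    K=im["camera_matrix"];V=im["view"]
    if d is None: d=im["depth"][int(v),int(u)]
    p=np.array([(u-K[0,2])/K[0,0]*d,-(v-K[1,2])/K[1,1]*d,-d,1])
    return (np.linalg.inv(V)@p)[:3]
def cloud(im):
    K=im["camera_matrix"];d=im["depth"];v,u=np.mgrid[:d.shape[0],:d.shape[1]]
    p=np.stack([(u-K[0,2])/K[0,0]*d,-(v-K[1,2])/K[1,1]*d,-d,np.ones_like(d)],-1)
    return (p@np.linalg.inv(im["view"]).T)[...,:3]
E
python3 - <<'E'
from h import *
import pickle
ims={n:get_image(n) for n in("side","top","wrist")}
pickle.dump(ims,open("ims.pkl","wb"))
for n in ims: cv2.imwrite(f"pics/{n}0.png",ims[n]["frame"])
for n in ims: print(n,ims[n]["camera_matrix"].round(1).tolist(),ims[n]["view"].round(3).tolist())
s=state();print(s["ee_pos"],s["ee_rot"],s["finger_gap"],s["time"])
E
```

```text
side [[482.0, 0.0, 276.1], [0.0, 482.0, 202.9], [0.0, 0.0, 1.0]] [[0.978, 0.207, -0.001, -0.408], [-0.126, 0.598, 0.791, 0.006], [0.165, -0.774, 0.611, -1.182], [0.0, 0.0, 0.0, 1.0]]
top [[536.1, 0.0, 271.4], [0.0, 536.1, 196.8], [0.0, 0.0, 1.0]] [[-0.002, -1.0, -0.004, -0.049], [0.989, -0.003, 0.151, -0.425], [-0.151, -0.004, 0.989, -1.373], [0.0, 0.0, 0.0, 1.0]]
wrist [[325.2, 0.0, 281.8], [0.0, 325.2, 211.3], [0.0, 0.0, 1.0]] [[0.32, -0.947, -0.003, -0.599], [0.918, 0.311, -0.246, 0.03], [0.234, 0.076, 0.969, -0.39], [0.0, 0.0, 0.0, 1.0]]
[ 0.19255506 -0.56806348  0.22975372] [-7.35529884e-04  9.86682322e-01  1.62657460e-01 -7.15339341e-05] 0.08785783617737587 0.15
```

View pics/top0.png

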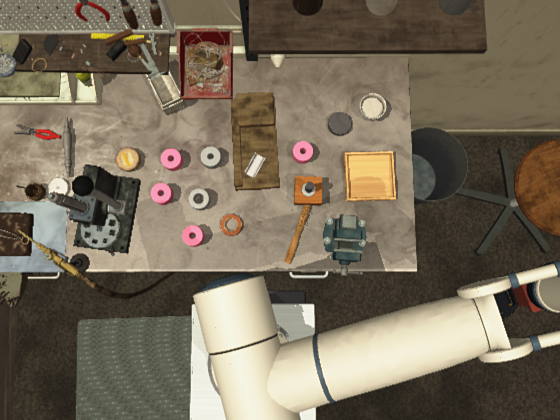

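View pics/side0.png

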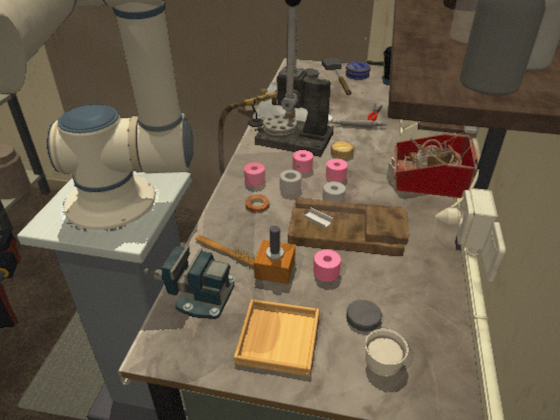

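The two grey sleeves are at top-view (210,156) and (199,198). The pink look-alikes are at (171,158), (161,193), (193,235) and (303,151), and there is an orange ring at (231,224). The gauge in its block is at (309,190) and the tray at (371,176). Next is a close crop to tell the two bores apart.

Run:
```python
from h import *
import pickle
ims=pickle.load(open("ims.pkl","rb"))
t=ims["top"];f=t["frame"]
a=cv2.resize(f[135:220,150:245],None,fx=4.2,fy=4.2,interpolation=cv2.INTER_CUBIC)
b=cv2.resize(f[135:220,285:380],None,fx=4.2,fy=4.2,interpolation=cv2.INTER_CUBIC)
cv2.imwrite("pics/crop1.png",np.hstack([a,b]))
P=cloud(t)
for n,u,v in [("A",210,156),("B",199,198)]:
    q=P[v-15:v+16,u-15:u+16].reshape(-1,3); m=(abs(q[:,2]-.04)<.008); 
    g=q[m]; print(n,m.sum(),np.median(g,0),(g.min(0)+g.max(0))/2,np.ptp(g,axis=0))
q=P[150:205,340:402].reshape(-1,3); m=(q[:,2]>.014)&(q[:,2]<.03); g=q[m]; print("tray",g.mean(0),(g.min(0)+g.max(0))/2,np.ptp(g,axis=0)); print(cv2.minAreaRect(g[:,:2].astype(np.float32)))
q=P[170:212,290:330].reshape(-1,3)
for lo,hi in((.04,.048),(.049,.06),(.08,.13)):
    g=q[(q[:,2]>lo)&(q[:,2]<hi)]; print("gauge",lo,len(g),g.mean(0),(g.min(0)+g.max(0))/2,np.ptp(g,axis=0))
    if lo==.04:print(cv2.minAreaRect(g[:,:2].astype(np.float32)))
# height map of everything for obstacles
for x in np.arange(.3,.75,.05):
    print(round(x,2),[ (lambda s: round(float(s.max()),2) if s.size else -1)(P[...,2][(abs(P[...,0]-x)<.025)&(abs(P[...,1]-y)<.025)]) for y in np.arange(.45,-.4,-.05)])
```

```text
A 296 [0.53318159 0.11157538 0.0398599 ] [0.53345882 0.111138   0.03957051] [0.05491954 0.05049531 0.01511908]
B 248 [0.42108187 0.1406927  0.04038832] [0.42079243 0.13974207 0.039504  ] [0.05323489 0.0516994  0.01478378]
tray [ 0.48481184 -0.31395041  0.01959607] [ 0.48465617 -0.31190495  0.02102389] [0.13310432 0.13243572 0.01404108]
((0.4850699305534363, -0.31175410747528076), (0.13134093582630157, 0.13204585015773773), 1.3535616397857666)
gauge 0.04 442 [ 0.44232265 -0.14441774  0.04475455] [ 0.44269105 -0.1451303   0.04400204] [0.0714243  0.06858117 0.00799509]
((0.44283828139305115, -0.14521555602550507), (0.06818711757659912, 0.07146419584751129), 89.48899841308594)
gauge 0.049 134 [ 0.43989231 -0.14444512  0.05161538] [ 0.44261025 -0.14491721  0.05374609] [0.06864684 0.06823858 0.00949134]
gauge 0.08 66 [ 0.44123144 -0.14471846  0.10739895] [ 0.44267959 -0.14473989  0.10062711] [0.01884001 0.01769102 0.03151043]
0.3 [0.05, 0.06, 0.05, 0.03, 0.01, 0.05, 0.05, 0.01, 0.01, 0.01, 0.01, 0.02, 0.01, 0.09, 0.1, 0.09, 0.01]
0.35 [0.18, 0.39, 0.38, 0.43, 0.01, 0.04, 0.05, 0.02, 0.02, 0.01, 0.01, 0.03, 0.03, 0.09, 0.1, 0.07, 0.01]
0.4 [-1, 0.39, 0.42, 0.44, 0.05, 0.04, 0.05, 0.05, 0.01, 0.01, 0.01, 0.05, 0.05, 0.05, 0.03, 0.03, 0.03]
0.45 [-1, 0.19, 0.2, 0.03, 0.05, 0.05, 0.05, 0.05, 0.05, 0.04, 0.04, 0.05, 0.12, 0.05, 0.03, 0.02, 0.03]
0.5 [0.01, 0.19, 0.19, 0.03, 0.05, 0.05, 0.05, 0.05, 0.06, 0.05, 0.04, 0.05, 0.05, 0.04, 0.03, 0.01, 0.03]
0.55 [0.01, 0.01, 0.03, 0.03, 0.05, 0.05, 0.05, 0.05, 0.06, 0.05, 0.04, 0.05, 0.05, 0.01, 0.02, 0.02, 0.03]
0.6 [0.01, 0.01, 0.01, 0.01, 0.01, 0.01, 0.01, 0.01, 0.06, 0.53, 0.53, 0.54, 0.53, 0.53, 0.54, 0.53, 0.53]
0.65 [0.17, 0.01, 0.01, 0.01, 0.07, 0.15, 0.14, 0.14, 0.14, 0.53, 0.54, 0.59, 0.58, 0.53, 0.59, 0.54, 0.58]
0.7 [0.18, 0.19, 0.19, 0.19, 0.2, 0.19, 0.19, 0.18, 0.17, 0.54, 0.53, 0.58, 0.58, 0.57, 0.58, 0.53, 0.58]
```

View pics/crop1.png

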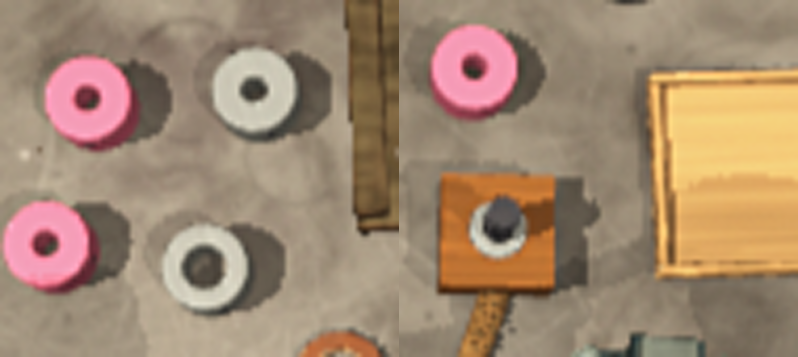

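The crop shows two grey sleeves. The lower one, (199,198) in the top view, has the larger bore, so it is the good bush at about (0.421, 0.140). The upper one, (210,156), has a small bore, so it is the narrow bush at about (0.533, 0.111). Heights and sizes agree with the description. The gauge is at (0.4427, -0.145) and the tray at (0.485, -0.312), square to the axes. Next I go above the gauge and refine with the wrist camera.

```bash
cat >> h.py <<'E'
def wcloud(im):
    K=im["camera_matrix"];d=im["depth"];v,u=np.mgrid[:d.shape[0],:d.shape[1]]
    x=(u-K[0,2])/K[0,0];y=(v-K[1,2])/K[1,1];r=np.hypot(x,y)+1e-9
    s=np.where(r<1.45,np.tan(np.minimum(r,1.45))/r,0)*d
    p=np.stack([x*s,-y*s,-d,np.ones_like(d)],-1)
    P=(p@np.linalg.inv(im["view"]).T)[...,:3]; P[d<=0]=np.nan
    return P
def near(P,c,r,zlo,zhi):
    q=P.reshape(-1,3); m=(np.hypot(q[:,0]-c[0],q[:,1]-c[1])<r)&(q[:,2]>zlo)&(q[:,2]<zhi); return q[m]
def circ(g):
    (c,r)=cv2.minEnclosingCircle(g[:,:2].astype(np.float32)); return np.round(c,4),round(r,4),len(g),np.round(g[:,:2].mean(0),4)
def Q(deg):  # heading of tool x axis, tool pointing down; fingers close at right angles to it
    a=np.radians(deg)/2; return [0,np.cos(a),np.sin(a),0]
def st():
    s=state(); print("t",round(s["time"],2),"p",np.round(s["ee_pos"],4),"F",np.round(s["ft_force"],1),"gap",round(s["finger_gap"],4),"ff",s["finger_force"]); return s
E
python3 - <<'E'
from h import *
move_to([.4427,-.145,.22],Q(0)); s=st(); print(s["joint_pos"])
im=get_image("wrist"); cv2.imwrite("pics/w1.png",im["frame"]); P=wcloud(im)
c=(.4427,-.145)
print("top",circ(near(P,c,.03,.102,.12))); print("handle",circ(near(P,c,.025,.06,.12)));print("disc",circ(near(P,c,.03,.049,.055)))
g=near(P,c,.06,.04,.0485);print("block",len(g),cv2.minAreaRect(g[:,:2].astype(np.float32)), g[:,2].mean())
for b in((.421,.14),(.5335,.1111)): g=near(P,b,.035,.036,.044);print("bush",circ(g) if len(g) else None)
for q,p in((Q(0),[.421,.14,.2]),(Q(-62),[.5335,.111,.1]),(Q(118),[.5335,.111,.1]),(Q(-45),[.485,-.312,.1]),(Q(135),[.485,-.312,.1])): print(np.round(inverse_kinematics(p,q),2) if inverse_kinematics(p,q) is not None else None)
E
```

```text
t 1.94 p [ 0.4426 -0.1456  0.22  ] F [ 0.2 -1.  -0.7] gap 0.0878 ff 0.0
[-3.90674962e-01 -2.72546463e-01  1.59156322e+00 -2.70567245e-04
  1.82256897e+00  1.18079666e+00]
top (array([ 0.4423, -0.1439]), 0.0101, 459, array([ 0.4431, -0.1438]))
handle (array([ 0.4423, -0.1438]), 0.0101, 634, array([ 0.445 , -0.1439]))
disc (array([ 0.4421, -0.1437]), 0.0179, 464, array([ 0.4478, -0.1439]))
block 3401 ((0.44204002618789673, -0.14406289160251617), (0.0699688121676445, 0.07092690467834473), 88.41728973388672) 0.04505157406582228
bush (array([0.4207, 0.1414]), 0.0277, 773, array([0.4216, 0.1396]))
bush (array([0.5337, 0.1127]), 0.0277, 1098, array([0.5333, 0.1106]))
[ 0.24 -0.34  1.68 -0.    1.8   1.82]
None
[ 0.14 -0.04  1.6  -0.    1.59 -0.35]
[-0.63  0.04  1.51 -0.    1.59  1.73]
[-0.63  0.04  1.51 -0.    1.59 -1.42]
```

View pics/w1.png

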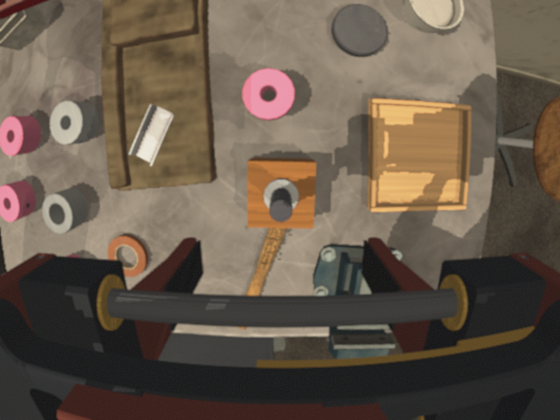

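The wrist view shows the gauge handle at (281,195), clear on all sides. The grey bushes are at (68,122) and (62,212), and the tray at (419,155). The wrist and top measurements agree to about 1 mm, so I grasp the gauge and carry it over the good bush.

Run:
```python
from h import *
move_l([.4422,-.1440,.072],.1); st(); close(); st()
move_l([.4422,-.1440,.165],.12); st()
move_to([.4208,.08,.185],Q(0)); s=st()
im=get_image("wrist"); cv2.imwrite("pics/w2.png",im["frame"]); P=wcloud(im)
g=near(P,(.4208,.14),.035,.036,.044);print("bush",circ(g)); e=np.array(s["ee_pos"])
for lo,hi in((-.0,.03),(-.033,-.028),(-.06,-.038)):
    g=near(P,e[:2],.025,e[2]+lo,e[2]+hi);print("held",lo,circ(g) if len(g) else None)
```

```text
t 3.62 p [ 0.4426 -0.1442  0.0728] F [-0.2 -0.5 -0.4] gap 0.0878 ff 0.0
t 4.67 p [ 0.4422 -0.1441  0.072 ] F [ 0.7 -0.2 -0.4] gap 0.0198 ff 29.998982548713684
t 5.6 p [ 0.4418 -0.1439  0.164 ] F [ 0.1  1.1 -1.5] gap 0.0195 ff 29.998665153980255
t 6.5 p [0.4208 0.0794 0.1844] F [ 0.  -0.2 -1.3] gap 0.0196 ff 29.998506009578705
bush (array([0.4206, 0.1418]), 0.0274, 1734, array([0.4214, 0.1413]))
held -0.0 (array([0.4308, 0.0796]), 0.0195, 2068, array([0.4298, 0.0796]))
held -0.033 None
held -0.06 None
```

View pics/w2.png

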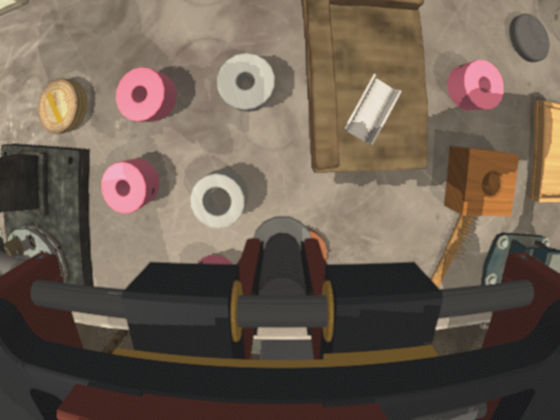

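The gauge is held upright at (281,262), and the good bush at (218,200) measures (0.4207, 0.1415). I now lower the gauge in steps and watch the force.

Run:
```python
from h import *
x,y=.4207,.1413
move_l([x,y,.125],.15); st()
for z in (.104,.096,.088,.080,.073,.069):
    move_l([x,y,z],.05); s=st()
    if s["ft_force"][2]>12 or np.hypot(*s["ft_force"][:2])>12: print("stop");break
```

```text
t 7.28 p [0.421  0.1409 0.1255] F [ 0.2 -0.1 -0.6] gap 0.0195 ff 29.998522102832794
t 7.84 p [0.4206 0.1412 0.1038] F [ 0.3 -0.1 -0.7] gap 0.0196 ff 29.99850869178772
t 8.15 p [0.4204 0.1412 0.0955] F [ 0.4 -0.8 -1.6] gap 0.0193 ff 29.99865621328354
t 8.46 p [0.4204 0.1412 0.0874] F [ 0.6 -0.2 -0.6] gap 0.0195 ff 29.998626708984375
t 8.77 p [0.4204 0.1412 0.0794] F [ 2.   0.  -1.3] gap 0.0195 ff 29.99865084886551
t 9.06 p [0.4204 0.1412 0.0725] F [-0.1 -0.8 -0.9] gap 0.0197 ff 29.998670518398285
t 9.31 p [0.4205 0.1413 0.0687] F [-0.3  1.1 -2.1] gap 0.0194 ff 29.998546242713928
```

Run:
```python
from h import *
x,y=.4207,.1413
for z in (.0675,.0665):
    s=state()
    if s["ft_force"][2]>4: break
    move_l([x,y,z],.03); st()
gripper_open(); st()
move_l([x,y,.20],.2)
move_to([.5334,.112,.22],Q(118)); st()
im=get_image("wrist"); cv2.imwrite("pics/w3.png",im["frame"]); P=wcloud(im)
print("narrow",circ(near(P,(.5334,.112),.035,.036,.044)))
b=(.4207,.1413)
print("wide",circ(near(P,b,.035,.034,.043)));print("disc",circ(near(P,b,.022,.044,.05)));print("top",circ(near(P,b,.022,.095,.12)))
g=near(P,b,.022,.09,.13);print(g[:,2].max() if len(g) else 0)
```

```text
t 9.56 p [0.4207 0.1413 0.0675] F [-0.6  0.1 -1. ] gap 0.0199 ff 29.998663365840912
t 9.81 p [0.4209 0.1414 0.067 ] F [-0.6  0.3  2.2] gap 0.0195 ff 29.99939739704132
t 10.94 p [0.4207 0.1413 0.0665] F [-0.8  0.3  0.2] gap 0.0876 ff 0.0
t 13.62 p [0.5332 0.112  0.2196] F [ 0.1 -0.7  0.3] gap 0.0874 ff 0.0
narrow (array([0.5328, 0.1128]), 0.0271, 1809, array([0.5327, 0.1135]))
wide (array([0.4213, 0.1424]), 0.027, 910, array([0.4266, 0.1451]))
disc (array([0.4213, 0.142 ]), 0.0183, 456, array([0.4263, 0.1436]))
top (array([0.4212, 0.1423]), 0.0104, 467, array([0.4223, 0.1424]))
0.1077178339307609
```

View pics/w3.png

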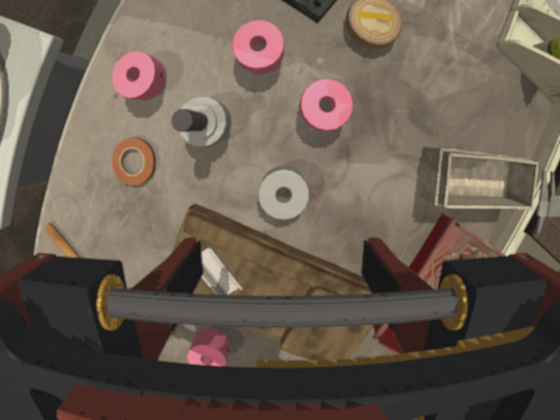

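The gauge stands seated: its top is at z 0.106, the disc sits on the bush, and the axes agree within 1 mm. The narrow bush at (284,195) measures (0.533, 0.1125). The finger line is clear of the wooden block (edge near row 228) and of the gauge, so I pick up the bush and carry it across near the robot.

Run:
```python
from h import *
x,y=.533,.1125
move_l([x,y,.06],.2); move_l([x,y,.020],.08); st(); close(); st()
move_l([x,y,.18],.15); s=st()
if s["finger_gap"]<.05: raise SystemExit("missed")
move_to([.44,-.06,.18],Q(125)); st()
move_to([.485,-.3115,.16],Q(135)); s=st()
im=get_image("wrist"); cv2.imwrite("pics/w4.png",im["frame"]); P=wcloud(im)
g=near(P,(.485,-.3115),.1,.014,.026);print("tray",len(g),cv2.minAreaRect(g[:,:2].astype(np.float32)))
im=get_image("side"); cv2.imwrite("pics/s4.png",im["frame"])
```

```text
t 15.28 p [0.5329 0.1125 0.0197] F [-1.   1.  -0.2] gap 0.0878 ff 0.0
t 15.91 p [0.5333 0.1126 0.0203] F [1.  0.6 0.3] gap 0.0536 ff 30.000076973810792
t 17.12 p [0.5325 0.1124 0.1785] F [ 0.2 -1.  -2.3] gap 0.0537 ff 29.99926677905023
t 17.93 p [ 0.4402 -0.0595  0.1797] F [-0.7  0.3 -2.6] gap 0.0538 ff 29.999673133715987
t 18.93 p [ 0.4857 -0.3101  0.1599] F [-0.7 -0.  -3. ] gap 0.0542 ff 29.999351324513555
tray 2481 ((0.48410868644714355, -0.3109327554702759), (0.1307222694158554, 0.13016831874847412), 1.5401290655136108)
```

View pics/s4.png

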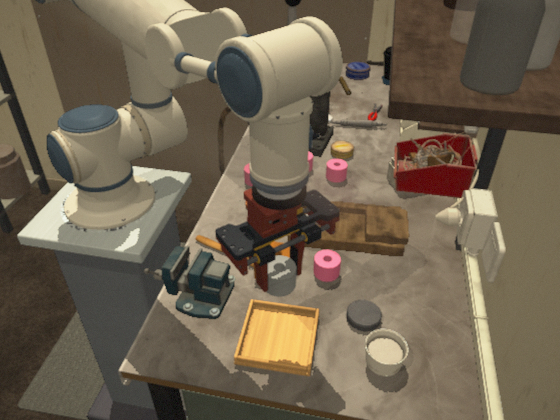

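The side view shows the bush held upright in the fingers at (281,277), and the tray empty at (279,337). I lower the bush into the tray.

Run:
```python
from h import *
x,y=.4845,-.3112
move_l([x,y,.06],.15); move_l([x,y,.032],.06); st()
for z in (.029,.027,.0255):
    move_l([x,y,z],.03); s=st()
    if s["ft_force"][2]>2: break
gripper_open(); st()
move_l([x,y,.12],.12); move_l([x-.05,y+.03,.25],.2); hold(.3); st()
im=get_image("wrist"); P=wcloud(im); g=near(P,(x,y),.05,.038,.056);print("narrow",circ(g),np.median(g[:,2]))
g=near(P,(x,y),.1,.014,.026);print("tray",cv2.minAreaRect(g[:,:2].astype(np.float32)))
a=get_image("side")["frame"]; cv2.imwrite("pics/end.png",cv2.resize(a[130:400,200:440],None,fx=2.2,fy=2.2))
```

```text
t 20.47 p [ 0.4844 -0.3111  0.0317] F [-0.3 -1.2 -3.6] gap 0.0538 ff 29.99930120073259
t 20.72 p [ 0.4845 -0.3112  0.0291] F [-0.2 -0.4 -2.8] gap 0.0537 ff 29.99925697222352
t 20.97 p [ 0.4844 -0.3111  0.0269] F [-0.4 -0.5 -2.6] gap 0.0534 ff 29.99937837012112
t 21.22 p [ 0.4847 -0.3114  0.0263] F [-1.3  1.1  1.4] gap 0.0537 ff 30.000272411853075
t 21.93 p [ 0.4845 -0.3112  0.0255] F [ 0.4 -0.3  0.1] gap 0.088 ff 0.0
t 24.02 p [ 0.4344 -0.2811  0.2488] F [-0.2  0.   0.1] gap 0.0877 ff 0.0
narrow (array([ 0.4836, -0.3115]), 0.027, 1461, array([ 0.4822, -0.3104])) 0.04574304291987075
tray ((0.48409003019332886, -0.31110385060310364), (0.13096395134925842, 0.13053850829601288), 1.6292372941970825)
```

View pics/end.png

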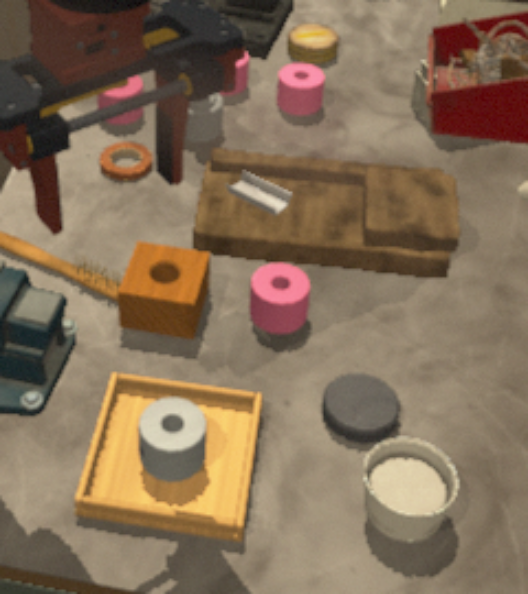

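The bush stands upright near the tray's centre, at (173,437) in the crop. Its top is at z 0.046, as expected. The good bush was untouched after the gauge was checked, so I hand in.

Run:
```python
from h import *
im=get_image("top"); P=cloud(im); g=near(P,(.4207,.141),.02,.09,.13); print(len(g), circ(g) if len(g) else "hidden", g[:,2].max() if len(g) else 0)
print(job_done())
```

```text
59 (array([0.4215, 0.1403]), 0.0106, 59, array([0.421 , 0.1395])) 0.11205235759427445
the job is handed in; nothing more can be done
None
```

The job is handed in (verdict not reported): the gauge stands seated in the good bush on the bench and the undersize bush stands upright in the tray, both confirmed by camera before hand-in at about 24 s.

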